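# Box up the specimen jars

### The arm

A 6-joint arm with a two-finger parallel gripper is mounted at the origin on the work surface. World frame = base frame: x ahead of the robot, y to its left, z up, the work surface at z = 0. Lengths are in mm, angles in degrees, forces in N, time in s.
With the tool pointing down it reaches from about 350 to 850 mm from the base axis. Payload 8.1 kg.
Tool frame: the origin (TCP) lies at the very end of the fingers, on their centre line; the grasp point (between the pads) lies 19 mm behind it (r.grip_depth is the distance from the TCP to the grasp point, in mm); z points along the fingers, y is the direction in which the jaws open and shut (so a half turn about z gives the same grasp; the last joint's range is limited). The gripper opens to 85 mm and grips with 20 to 120 N. Pads are 22 mm wide; open, the fingers measure 114 mm over their backs; the gripper's body (76 mm by 85 mm) begins 54 mm behind the grasp point. The pads swing forward as they close: fully open they stand 13 mm farther back than shut.
Start: joints at [59.336, 7.471, 85.268, -0, 87.261, -4.893], TCP at [260.851, 540.335, 231.292] pointing down, gripper open.
Joint ranges: [-169.43, 169.43], [-51.17, 129.36], [1.28, 143.12], [-76.62, 256.62], [0, 156.53], [-152.29, 152.29]. Speed limits (degrees/s): [136.94, 136.94, 159.86, 180, 180, 180].

### API

Orientations are given as [roll, pitch, yaw] about the fixed x, y, z axes, in that order (R = Rz(yaw) Ry(pitch) Rx(roll)).
In Python, from bench import r gives the robot as it stands.
- The arm moves only by the tool move_arm, never from a script. Its argument "series" is a list of rows, each an object with "gripper": the opening, from 0 (shut) to 1 (fully open); "translation": the shift along the tool's x, y, z in mm, a list of three; "twist": the turn, a rotation vector about the tool's x, y, z in degrees, a list of three. In form: [{"gripper": gripper, "translation": [tx, ty, tz], "twist": [ax, ay, az]}, ...]. A call has 1 to 8 rows; each row shifts and turns the pose as measured when the row begins, along the tool's axes as they then stand; what a row does not reach is not made up. A row lasts 1/12 s, in which the tool goes at most 41.7 mm and 7.16 degrees, less where a joint would pass 70% of its speed; a pose out of reach is approached as far as the arm can. A call is refused whole if a number of a shift passes 41.7 or a number of a turn 7.16, either way. A call with a gripper value outside its range is refused whole. The fingers move at their own pace and stop on an object; "force" is the grip in N (left out, the last holds). Time passes only in rows, so rows that do not move let the fingers close. It gives the time, the measured TCP pose, the force and the opening at its end, in the units of the state.
- r.sense(): the state, without advancing time (a new reading comes with each control period).
- r.snapshot(name): name is "side" or "top" or "wrist"; returns a dict with "pixels" (400x640x3 uint8, red, green, blue), "fovy" (degrees; the focal length in pixels is half the picture's height over the tangent of half this angle, whatever the lens; pixels are square), "cx", "cy" (the principal point, pixels), "xyz" and "orientation" of the camera in the world; the wrist camera has in their place "hand_eye" (4x4, takes a point from camera to tool coordinates, whose origin is the TCP and whose axes are the flange's). Camera axes: x right, y down, z forward; pixel columns grow to the right and rows downward; lengths in mm; the calibration is good to about 2 mm. The wrist camera is an equidistant fisheye: a pixel r from the principal point sees the ray r / f radians off the axis. A picture is of the moment at which its call begins: read the wrist's pose just before it. There is no depth.
- r.hand_in(): hands the job in, once; it reports no verdict.
The state is a dict: "time": time; "joint_pos": joint angles; "qd": joint speeds; "joint_efforts": joint torques, N m; "tool_pos": TCP position; "tcp_rot": TCP orientation; "ft_force": force on the tool from outside, world axes, zero at the start; "wrist_torque": the same for the moment, N m; "finger_gap": finger opening in mm.
Only numpy, scipy, OpenCV 4.12 (cv2) and the standard library are available. Lean on these libraries where they do the work, as an engineer would, in place of code of your own. Each camera call takes 0.05 s, during which the arm holds its last target. There are 200 camera calls.

### The job

The sorting is finished: put the four capped specimen jars back into the partitioned cardboard box, each standing upright on the floor of the cell whose sticker matches its cap colour. Leave the two empty open jars standing where they are. The jars are glass, so keep them upright and set them down rather than drop them.

Things in the scene. Friction and masses are not known exactly. Their poses are not given: they have to be found in the camera images.
- jar_red: specimen jar with a RED screw cap: upright glass cylinder 36 mm in diameter (cap too), 70 mm tall, about 85 g, paper band round it, cap over its top 16 mm, shells inside; safe to grip across the cap and shoulder. Origin: centre of the underside, z up.
- jar_blue: specimen jar with a BLUE screw cap: upright glass cylinder 36 mm in diameter (cap too), 70 mm tall, about 85 g, paper band round it, cap over its top 16 mm, shells inside; safe to grip across the cap and shoulder. Origin: centre of the underside, z up.
- jar_green: specimen jar with a GREEN screw cap: upright glass cylinder 36 mm in diameter (cap too), 70 mm tall, about 85 g, paper band round it, cap over its top 16 mm, shells inside; safe to grip across the cap and shoulder. Origin: centre of the underside, z up.
- jar_yellow: specimen jar with a YELLOW screw cap: upright glass cylinder 36 mm in diameter (cap too), 70 mm tall, about 85 g, paper band round it, cap over its top 16 mm, shells inside; safe to grip across the cap and shoulder. Origin: centre of the underside, z up.
- sticker_red: round RED sticker, 34 mm in diameter, flat on the floor of one cell of the open cardboard jar box; it marks that cell. Origin: centre of the cell at floor level, 4 mm above the table. Its x and y axes lie along the cell walls. The box is fixed, 128 (along x) by 190 (along y) by 36 mm high: 2 cells along x by 3 along y.
- sticker_blue: round BLUE sticker, 34 mm in diameter, flat on the floor of one cell of the open cardboard jar box; it marks that cell. Origin: centre of the cell at floor level, 4 mm above the table. Its x and y axes lie along the cell walls. Each cell is 58 by 58 mm inside; cells are 62 mm apart centre to centre.
- sticker_green: round GREEN sticker, 34 mm in diameter, flat on the floor of one cell of the open cardboard jar box; it marks that cell. Origin: centre of the cell at floor level, 4 mm above the table. Its x and y axes lie along the cell walls. Box walls and partitions are 4 mm thick and reach 32 mm above the cell floor (36 mm above the table).
- sticker_yellow: round YELLOW sticker, 34 mm in diameter, flat on the floor of one cell of the open cardboard jar box; it marks that cell. Origin: centre of the cell at floor level, 4 mm above the table. Its x and y axes lie along the cell walls. All cells start empty; the other two have a white and a black sticker, for which there is no jar.
- empty_a: empty OPEN glass jar without a cap: upright, 36 mm in diameter, 56 mm tall to its rim, paper band, about 60 g, nothing inside; does not belong in the box. The two are alike. Origin: centre of the underside, z up. (The box's lid, a pen and a glass dish, all under 30 mm tall, lie beyond x = 0.74 m, out of the way.)
- empty_b: empty OPEN glass jar without a cap: upright, 36 mm in diameter, 56 mm tall to its rim, paper band, about 60 g, nothing inside; does not belong in the box. The two are alike. Origin: centre of the underside, z up. (The box's lid, a pen and a glass dish, all under 30 mm tall, lie beyond x = 0.74 m, out of the way.)

How it is judged (in metres and radians):
At the end, for the whole second after the job is handed in: Each capped jar stands in the cell with the sticker of its cap's colour: axis within 18 mm of the sticker's centre, underside within 6 mm of the cell floor, within 0.1 rad of upright, at rest; both empty jars stand upright within 15 mm of where they started (horizontal distance between jar_red and sticker_red below 0.018 m and z of jar_red in the frame of sticker_red below 0.006 m and angle between each of jar_red, jar_blue, jar_green, jar_yellow, empty_a, empty_b's own z axis and vertical below 0.1 rad and linear speed of each of jar_red, jar_blue, jar_green, jar_yellow, empty_a, empty_b below 0.02 m/s and angular speed of each of jar_red, jar_blue, jar_green, jar_yellow below 0.2 rad/s and horizontal distance between jar_blue and sticker_blue below 0.018 m and z of jar_blue in the frame of sticker_blue below 0.006 m and horizontal distance between jar_green and sticker_green below 0.018 m and z of jar_green in the frame of sticker_green below 0.006 m and horizontal distance between jar_yellow and sticker_yellow below 0.018 m and z of jar_yellow in the frame of sticker_yellow below 0.006 m and distance of each of empty_a, empty_b from where it was at the start of the episode below 0.015 m); the robot touches nothing.
It fails at once if an empty open jar was moved more than 15 mm or tipped more than 0.3 rad (distance of any of empty_a, empty_b from where it was at the start of the episode above 0.015 m or angle between any of empty_a, empty_b's own z axis and vertical above 0.3 rad).
It fails at once if a specimen jar was tipped more than 0.7 rad (angle between any of jar_red, jar_blue, jar_green, jar_yellow's own z axis and vertical above 0.7 rad).
It fails at once if a specimen jar was dropped: it moved faster than 0.6 m/s (a fall of about 2 cm) with the fingers off it ((linear speed of jar_red above 0.6 m/s and contact force between the fingers and jar_red below 0.02 N) or (linear speed of jar_blue above 0.6 m/s and contact force between the fingers and jar_blue below 0.02 N) or (linear speed of jar_green above 0.6 m/s and contact force between the fingers and jar_green below 0.02 N) or (linear speed of jar_yellow above 0.6 m/s and contact force between the fingers and jar_yellow below 0.02 N)).
It also fails if it takes over 96 s, if anything falls off the work surface, if the arm or the gripper's body presses on something with over 40 N, if the wrist force passes 120 N, or if a joint passes its speed limit or range.

## Working session

There is one attempt and no reset: what is moved stays moved. The work goes in short steps, Python scripts to look and compute and a tool call to move; the robot and the scene stay as the last step left them, time stands still between calls to the robot, and variables do not carry over. Pictures are saved under pics/ and viewed, about 12 in all and at most 16, crops included, and the job is handed in when it is done.

Besides the shell and the picture viewer there is one more tool, called after ">>>" in YAML: its name, and indented under it one key for each argument. move_arm: Moves the arm, as the interface text tells. Its arguments: {"type":"object","properties":{"series":{"type":"array"},"force":{"type":"number"}},"required":["series"]}

```bash
ls; mkdir -p pics; python3 - <<'E'
from bench import r
import cv2,numpy as np
print(r.sense())
for n in("top","side"):
    s=r.snapshot(n); np.save(f"pics/{n}.npy",s["pixels"])
    print({k:v for k,v in s.items() if k!="pixels"})
    cv2.imwrite(f"pics/{n}0.png",s["pixels"][:,:,::-1])
E
```

```text
pics
{'time': 0.0, 'joint_pos': array([ 5.93338758e+01,  7.51549219e+00,  8.53307746e+01,  1.42490509e-03,
        8.72613910e+01, -4.89268540e+00]), 'qd': array([ 0.01395051,  0.06048533, -0.05431054, -0.03979287,  0.01503176,
        0.01047067]), 'joint_efforts': array([ 1.11331745e-03, -5.69424355e+01, -5.00540400e+01,  1.75738428e-04,
        1.53817510e-02, -2.34858597e-06]), 'tool_pos': array([260.56998057, 539.844651  , 230.22609948]), 'tcp_rot': array([-1.79892856e+02, -1.06000551e-02,  1.54226482e+02]), 'ft_force': array([-0.24707236, -0.83030557,  0.84260868]), 'wrist_torque': array([ 0.04077609,  0.00951257, -0.0305433 ]), 'finger_gap': 85.28485257442027}
{'fovy': 44.38045432969633, 'cx': 313.157475641989, 'cy': 202.9365428540541, 'xyz': array([ 375.32320821,    6.05862448, 1248.09938614]), 'orientation': array([-174.03996505,   -1.11003709,  -88.42462694])}
{'fovy': 46.60628005085533, 'cx': 319.4096117466126, 'cy': 205.37035316240252, 'xyz': array([389.34125679, 623.54548165, 755.06682165]), 'orientation': array([-138.09276771,    0.98067504, -171.2487399 ])}
```

View pics/top0.png

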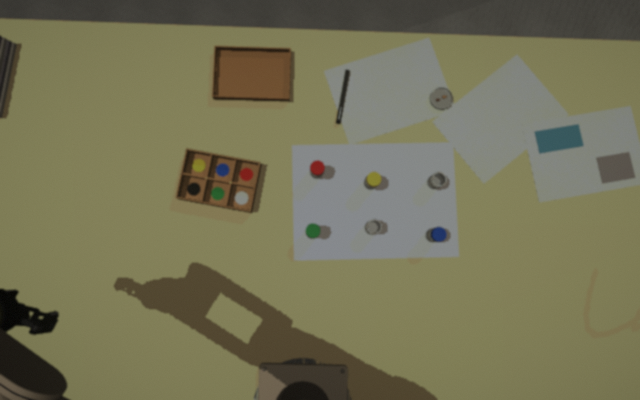

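View pics/side0.png

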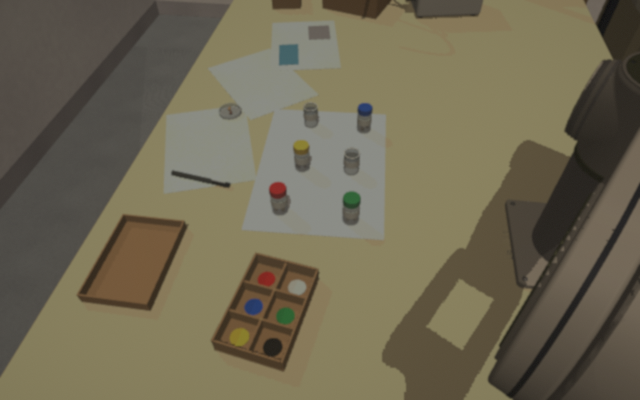

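Top view: box at px (180–260, 150–212) with six stickers; capped jars at red (317,168), yellow (374,180), green (313,231), blue (438,235); empties at (438,181), (373,228). The side view shows the same arrangement, with all jars standing.

```bash
cat > h.py <<'E'
import cv2,numpy as np
from scipy.spatial.transform import Rotation as R
def Rm(o): return R.from_euler('xyz',o,degrees=True).as_matrix()
def ray(s,uv,tool=None):
    f=200/np.tan(np.radians(s["fovy"])/2); d=np.array([uv[0]-s["cx"],uv[1]-s["cy"]])/f
    if tool is None: return s["xyz"],Rm(s["orientation"])@np.r_[d,1]
    t=np.linalg.norm(d); v=np.r_[d/max(t,1e-9)*np.sin(t),np.cos(t)]; H=np.array(s["hand_eye"]); T=Rm(tool["tcp_rot"])
    return T@H[:3,3]+tool["tool_pos"],T@H[:3,:3]@v
def plane(o,d,z): return o+d*(z-o[2])/d[2]
def project(s,P):
    f=200/np.tan(np.radians(s["fovy"])/2); c=Rm(s["orientation"]).T@(np.asarray(P)-s["xyz"]); return c[:2]/c[2]*f+[s["cx"],s["cy"]]
HUE={'red':[(0,8),(172,180)],'yellow':[(23,34)],'green':[(45,85)],'blue':[(105,130)]}
def blobs(img,c,amin=25,S=140,V=50):
    h=cv2.cvtColor(img,cv2.COLOR_RGB2HSV); m=0
    for a,b in HUE[c]: m=m|cv2.inRange(h,(a,S,V),(b,255,255))
    n,_,st,ce=cv2.connectedComponentsWithStats(m)
    return [(st[i],ce[i]) for i in range(1,n) if st[i][4]>=amin]
E
python3 - <<'E'
from h import *
from bench import r
for n in("top","side"):
    s=r.snapshot(n)
    for c in HUE:
        for st,ce in blobs(s["pixels"],c):
            if st[4]>1500: continue
            o,d=ray(s,ce); print(n,c,st,ce.round(1),"z4",plane(o,d,4)[:2].round(1),"z62",plane(o,d,62)[:2].round(1),"z70",plane(o,d,70)[:2].round(1))
    if n=="top":
        for name,uv in(("ea",(438.5,181)),("eb",(373,228))):
            o,d=ray(s,uv); print(name,plane(o,d,56)[:2].round(1))
E
```

```text
top red [311 161  13  14 145] [317.  167.8] z4 [596.9 -21.9] z62 [586.6 -20.6] z70 [585.1 -20.4]
top red [239 168  14  13 146] [245.8 173.9] z4 [575.4 159.9] z62 [566.  152.8] z70 [564.8 151.8]
top yellow [192 159  14  13 146] [198.3 165.1] z4 [594.6 282.3] z62 [584.4 269.5] z70 [583.  267.7]
top yellow [367 173  14  13 140] [373.4 179.2] z4 [ 571.9 -167.7] z62 [ 562.7 -159.6] z70 [ 561.4 -158.5]
top green [213 189  10   9  71] [217.1 193. ] z4 [524.  230.8] z62 [517.  220.3] z70 [516.1 218.9]
top green [308 225  11  12  94] [312.6 230.4] z4 [435.7 -14.9] z62 [432.9 -13.9] z70 [432.5 -13.8]
top blue [217 165  11  10  92] [222.2 169.5] z4 [585.  220.8] z62 [575.3 210.8] z70 [573.9 209.4]
top blue [432 228  14  13 141] [438.2 234. ] z4 [ 435.6 -335.2] z62 [ 432.8 -319.3] z70 [ 432.4 -317.1]
ea [ 564.  -321.5]
eb [ 443.3 -161.1]
side red [270 183  16  14 180] [277.3 189.4] z4 [605.8 -75.5] z62 [589.1 -21.5] z70 [586.8 -14.1]
side red [258 271  18  15 203] [266.2 278.5] z4 [576.8 158.4] z62 [562.3 194.4] z70 [560.3 199.3]
side yellow [294 141  14  10 115] [300.6 145.6] z4 [ 580.6 -229.6] z62 [ 565.8 -163.7] z70 [ 563.8 -154.6]
side yellow [230 328  19  19 274] [239.2 336.7] z4 [596.1 281.6] z62 [580.1 308. ] z70 [577.9 311.7]
side blue [359 104  12   8  64] [364.7 107.6] z4 [ 438.2 -404.6] z62 [ 434.5 -325.2] z70 [ 433.9 -314.3]
side blue [246 300  16  14 169] [253.2 306.3] z4 [586.7 220.3] z62 [571.4 251.4] z70 [569.3 255.7]
```

```bash
cat > plan.py <<'E'
# plan.py x y z yaw [mm per row]: remaining shift and proposed rows to the target, tool pointing down
import sys; from h import *; from bench import r
x,y,z,yaw=map(float,sys.argv[1:5]); step=float(sys.argv[5]) if len(sys.argv)>5 else 30
s=r.sense(); p=s["tool_pos"]; M=Rm(s["tcp_rot"]); G=Rm([180,0,yaw]); D=np.array([x,y,z])-p
w=np.degrees(R.from_matrix(M.T@G).as_rotvec())
n=int(np.ceil(max(np.linalg.norm(D)/step,np.abs(w).max()/7,1)))
print("t%.1f"%s["time"],p.round(1),s["tcp_rot"].round(1),"gap%.1f"%s["finger_gap"],"F",s["ft_force"].round(1),"dist%.1f"%np.linalg.norm(D),"n",n)
for k in range(n):
    A=M@R.from_rotvec(np.radians(w*k/n)).as_matrix(); print((A.T@D/n).round(1).tolist(),(w/n).round(1).tolist())
E
python3 plan.py 587 -21 170 81 40
```

```text
t0.2 [260.7 540.  230.6] [-179.9   -0.   154.2] gap85.3 F [ 0.4 -1.1 -0.4] dist651.9 n 17
[-31.6, -21.4, 3.6] [-0.0, 0.0, 4.3]
[-33.2, -18.9, 3.6] [-0.0, 0.0, 4.3]
[-34.5, -16.4, 3.6] [-0.0, 0.0, 4.3]
[-35.6, -13.8, 3.6] [-0.0, 0.0, 4.3]
[-36.5, -11.0, 3.6] [-0.0, 0.0, 4.3]
[-37.3, -8.3, 3.6] [-0.0, 0.0, 4.3]
[-37.8, -5.4, 3.6] [-0.0, 0.0, 4.3]
[-38.1, -2.6, 3.6] [-0.0, 0.0, 4.3]
[-38.2, 0.3, 3.6] [-0.0, 0.0, 4.3]
[-38.0, 3.1, 3.6] [-0.0, 0.0, 4.3]
[-37.7, 6.0, 3.6] [-0.0, 0.0, 4.3]
[-37.1, 8.8, 3.6] [-0.0, 0.0, 4.3]
[-36.4, 11.6, 3.6] [-0.0, 0.0, 4.3]
[-35.4, 14.3, 3.6] [-0.0, 0.0, 4.3]
[-34.2, 16.9, 3.6] [-0.0, 0.0, 4.3]
[-32.9, 19.4, 3.6] [-0.0, 0.0, 4.3]
[-31.3, 21.8, 3.6] [-0.0, 0.0, 4.3]
```

>>> move_arm:
  series:
    - {"gripper": 1, "translation": [-32, -21, 4], "twist": [0, 0, 4.3]}
    - {"gripper": 1, "translation": [-33, -19, 4], "twist": [0, 0, 4.3]}
    - {"gripper": 1, "translation": [-34, -16, 4], "twist": [0, 0, 4.3]}
    - {"gripper": 1, "translation": [-36, -14, 4], "twist": [0, 0, 4.3]}
    - {"gripper": 1, "translation": [-36, -11, 4], "twist": [0, 0, 4.3]}
    - {"gripper": 1, "translation": [-37, -8, 4], "twist": [0, 0, 4.3]}
    - {"gripper": 1, "translation": [-38, -5, 4], "twist": [0, 0, 4.3]}
    - {"gripper": 1, "translation": [-38, -3, 4], "twist": [0, 0, 4.3]}
  force: 40

```text
time: 0.87
tool_pos: [412.9, 272.1, 195.4]
tcp_rot: [-179.9, -0.1, 119.1]
ft_force: [1.1, -0.3, 0.4]
finger_gap: 85.3
```

```bash
python3 plan.py 587 -21 170 81 40
```

```text
t0.9 [412.9 272.1 195.4] [-1.799e+02 -1.000e-01  1.191e+02] gap85.3 F [ 1.1 -0.3  0.4] dist341.9 n 9
[-37.9, 1.0, 2.7] [-0.0, -0.0, 4.2]
[-37.7, 3.8, 2.8] [-0.0, -0.0, 4.2]
[-37.3, 6.6, 2.8] [-0.0, -0.0, 4.2]
[-36.7, 9.3, 2.8] [-0.0, -0.0, 4.2]
[-35.9, 12.0, 2.8] [-0.0, -0.0, 4.2]
[-34.9, 14.6, 2.8] [-0.0, -0.0, 4.2]
[-33.8, 17.2, 2.8] [-0.0, -0.0, 4.2]
[-32.4, 19.6, 2.8] [-0.0, -0.0, 4.2]
[-30.9, 22.0, 2.8] [-0.0, -0.0, 4.2]
```

>>> move_arm:
  series:
    - {"gripper": 1, "translation": [-38, 1, 3], "twist": [0, 0, 4.2]}
    - {"gripper": 1, "translation": [-38, 4, 3], "twist": [0, 0, 4.2]}
    - {"gripper": 1, "translation": [-37, 7, 3], "twist": [0, 0, 4.2]}
    - {"gripper": 1, "translation": [-37, 9, 3], "twist": [0, 0, 4.2]}
    - {"gripper": 1, "translation": [-36, 12, 3], "twist": [0, 0, 4.2]}
    - {"gripper": 1, "translation": [-35, 15, 3], "twist": [0, 0, 4.2]}
    - {"gripper": 1, "translation": [-34, 17, 3], "twist": [0, 0, 4.2]}
    - {"gripper": 1, "translation": [-32, 20, 3], "twist": [0, 0, 4.2]}

```text
time: 1.53
tool_pos: [569.5, -5.6, 169.2]
tcp_rot: [-179.9, -0.1, 83.8]
ft_force: [-0.4, -0.0, 0.8]
finger_gap: 85.6
```

```bash
python3 plan.py 587 -21 170 81 20
```

```text
t1.5 [569.5  -5.6 169.2] [-1.799e+02 -1.000e-01  8.380e+01] gap85.6 F [-0.4 -0.   0.8] dist23.3 n 2
[-6.7, 9.5, -0.4] [-0.0, -0.0, 1.4]
[-6.5, 9.7, -0.4] [-0.0, -0.0, 1.4]
```

>>> move_arm:
  series:
    - {"gripper": 1, "translation": [-7, 9.5, 0], "twist": [0, 0, 1.4]}
    - {"gripper": 1, "translation": [-6, 10, 0], "twist": [0, 0, 1.4]}
    - {"gripper": 1, "translation": [0, 0, 0], "twist": [0, 0, 0]}
    - {"gripper": 1, "translation": [0, 0, 0], "twist": [0, 0, 0]}

```text
time: 1.87
tool_pos: [589.4, -31.0, 166.6]
tcp_rot: [-179.8, 0.1, 80.0]
ft_force: [-0.2, 1.0, -0.5]
finger_gap: 85.6
```

```bash
cat > wrist.py <<'E'
# wrist.py: colour blobs in the wrist view as points at cap (70) and floor (4) height
import sys; from h import *; from bench import r
t=r.sense(); s=r.snapshot("wrist")
for c in HUE:
    for st,ce in blobs(s["pixels"],c,60):
        o,d=ray(s,ce,t); print(c,st.tolist(),"z4",plane(o,d,4)[:2].round(1),"z70",plane(o,d,70)[:2].round(1))
if len(sys.argv)>1: cv2.imwrite(sys.argv[1],s["pixels"][:,:,::-1])
E
python3 wrist.py pics/w1.png; python3 plan.py 587 -21 40 81 25
```

```text
red [257, 0, 33, 12, 304] z4 [575.6 150.8] z70 [581.7 127.2]
red [295, 159, 44, 46, 1542] z4 [586.6 -35.2] z70 [590.3 -18.7]
yellow [324, 315, 11, 18, 81] z4 [ 570.3 -219.6] z70 [ 577.5 -163.3]
yellow [311, 319, 14, 16, 86] z4 [ 553.8 -224.4] z70 [ 564.6 -167.1]
green [135, 189, 31, 35, 189] z4 [389.1 -32.8] z70 [435.4 -16.9]
green [148, 189, 16, 18, 67] z4 [402.3 -21.6] z70 [445.8  -8. ]
t1.9 [589.2 -30.8 166.6] [-1.798e+02  1.000e-01  8.010e+01] gap85.3 F [0.1 0.4 0.1] dist127.0 n 6
[1.6, -0.6, 21.1] [-0.0, 0.0, -0.2]
[1.6, -0.6, 21.1] [-0.0, 0.0, -0.2]
[1.6, -0.6, 21.1] [-0.0, 0.0, -0.2]
[1.6, -0.6, 21.1] [-0.0, 0.0, -0.2]
[1.6, -0.6, 21.1] [-0.0, 0.0, -0.2]
[1.6, -0.6, 21.1] [-0.0, 0.0, -0.2]
```

View pics/w1.png

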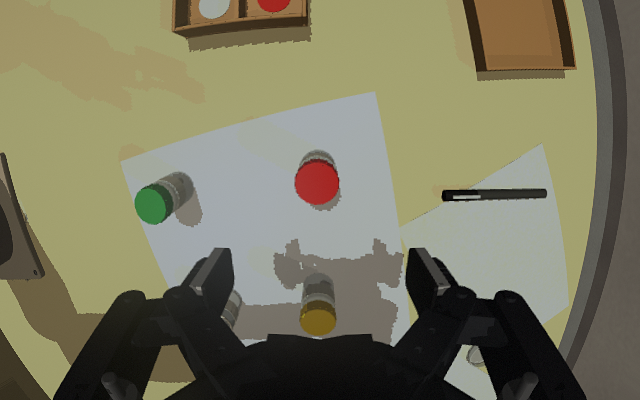

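The wrist view shows the red cap at (317,182), its sticker at the upper edge (274,3), and yellow at (318,320), all upright. The wrist and top positions agree to about 3 mm.

>>> move_arm:
  series:
    - {"gripper": 1, "translation": [4, -1, 18], "twist": [0, 0, -0.4]}
    - {"gripper": 1, "translation": [4, -1, 18], "twist": [0, 0, -0.4]}
    - {"gripper": 1, "translation": [2, -0.5, 12], "twist": [0, 0, 0]}
    - {"gripper": 1, "translation": [0, 0, 6], "twist": [0, 0, 0]}
    - {"gripper": 1, "translation": [0, 0, 0], "twist": [0, 0, 0]}

```text
time: 2.33
tool_pos: [587.2, -16.0, 112.3]
tcp_rot: [-179.9, 0.0, 81.3]
ft_force: [-0.1, 0.4, -0.6]
finger_gap: 85.5
```

```bash
python3 plan.py 588.5 -20 40 81 15
```

```text
t2.3 [587.2 -16.  112.3] [-179.9    0.    81.3] gap85.5 F [-0.1  0.4 -0.6] dist72.5 n 5
[-0.7, 0.4, 14.5] [-0.0, 0.0, 0.1]
[-0.7, 0.4, 14.5] [-0.0, 0.0, 0.1]
[-0.7, 0.4, 14.5] [-0.0, 0.0, 0.1]
[-0.7, 0.4, 14.5] [-0.0, 0.0, 0.1]
[-0.7, 0.4, 14.5] [-0.0, 0.0, 0.1]
```

>>> move_arm:
  series:
    - {"gripper": 1, "translation": [-0.7, 0.4, 15], "twist": [0, 0, 0]}
    - {"gripper": 1, "translation": [-0.7, 0.4, 15], "twist": [0, 0, 0]}
    - {"gripper": 1, "translation": [-0.7, 0.3, 15], "twist": [0, 0, 0]}
    - {"gripper": 1, "translation": [-0.7, 0.2, 15], "twist": [0, 0, 0]}
    - {"gripper": 1, "translation": [0, 0, 8], "twist": [0, 0, 0]}
    - {"gripper": 1, "translation": [0, 0, 2], "twist": [0, 0, 0]}
    - {"gripper": 1, "translation": [0, 0, 0], "twist": [0, 0, 0]}

```text
time: 2.92
tool_pos: [590.3, -16.9, 45.4]
tcp_rot: [179.7, -0.0, 81.6]
ft_force: [0.5, -0.3, -0.4]
finger_gap: 85.6
```

```bash
python3 plan.py 588.5 -20 40 81 15; python3 wrist.py
```

```text
t2.9 [590.3 -16.9  45.4] [179.7  -0.   81.6] gap85.6 F [ 0.5 -0.3 -0.4] dist6.5 n 1
[-3.3, -1.3, 5.4] [0.3, -0.0, 0.6]
red [278, 233, 80, 80, 4855] z4 [584.5 -55. ] z70 [590.6 -15.4]
green [48, 260, 40, 49, 1236] z4 [345.6 -51.3] z70 [437.1 -13.1]
```

>>> move_arm:
  series:
    - {"gripper": 1, "translation": [-1, 0, 4], "twist": [0, 0, 0]}
    - {"gripper": 1, "translation": [0, 0, 0], "twist": [0, 0, 0]}
    - {"gripper": 0.2, "translation": [0, 0, 0], "twist": [0, 0, 0]}
    - {"gripper": 0.2, "translation": [0, 0, 0], "twist": [0, 0, 0]}
    - {"gripper": 0.2, "translation": [0, 0, 0], "twist": [0, 0, 0]}
    - {"gripper": 0.2, "translation": [0, 0, 0], "twist": [0, 0, 0]}
    - {"gripper": 0.2, "translation": [0, 0, 0], "twist": [0, 0, 0]}
    - {"gripper": 0.2, "translation": [0, 0, 0], "twist": [0, 0, 0]}
  force: 35

```text
time: 3.63
tool_pos: [593.4, -18.3, 46.4]
tcp_rot: [179.3, -0.0, 81.6]
ft_force: [0.7, -0.0, -0.3]
finger_gap: 34.8
```

>>> move_arm:
  series:
    - {"gripper": 0.2, "translation": [0, 0, 0], "twist": [0, 0, 0]}
    - {"gripper": 0.2, "translation": [0, 0, 0], "twist": [0, 0, 0]}

```text
time: 3.8
tool_pos: [593.3, -18.3, 46.2]
tcp_rot: [179.3, -0.0, 81.6]
ft_force: [0.4, -0.8, -1.6]
finger_gap: 35.4
```

```bash
python3 plan.py 588 -20 145 81 25
```

```text
t3.8 [593.3 -18.3  46.2] [179.3  -0.   81.6] gap35.4 F [ 0.4 -0.8 -1.6] dist98.9 n 4
[-0.6, -1.0, -24.7] [0.2, -0.0, 0.1]
[-0.6, -1.0, -24.7] [0.2, -0.0, 0.1]
[-0.6, -1.1, -24.7] [0.2, -0.0, 0.1]
[-0.6, -1.2, -24.7] [0.2, -0.0, 0.1]
```

>>> move_arm:
  series:
    - {"gripper": 0.2, "translation": [0, 0, -12], "twist": [0, 0, 0]}
    - {"gripper": 0.2, "translation": [0, 0, -20], "twist": [0, 0, 0]}
    - {"gripper": 0.2, "translation": [8, -1, -20], "twist": [0, 0, 0]}
    - {"gripper": 0.2, "translation": [16, -2, -18], "twist": [0, 0, 0]}
    - {"gripper": 0.2, "translation": [24, -3, -10], "twist": [0, 0, 0]}
    - {"gripper": 0.2, "translation": [28, -4, -4], "twist": [0, 0, 0]}
    - {"gripper": 0.2, "translation": [28, -4, 0], "twist": [0, 0, 0]}
    - {"gripper": 0.2, "translation": [24, -4, 0], "twist": [0, 0, 0]}

```text
time: 4.47
tool_pos: [593.3, 110.3, 139.5]
tcp_rot: [179.3, -0.0, 81.1]
ft_force: [0.1, 0.7, -0.9]
finger_gap: 35.5
```

```bash
python3 plan.py 576 159 125 81 20
```

```text
t4.5 [593.3 110.3 139.5] [179.3  -0.   81.1] gap35.5 F [ 0.1  0.7 -0.9] dist53.7 n 3
[15.1, -8.3, 4.7] [0.2, -0.0, 0.0]
[15.1, -8.3, 4.8] [0.2, -0.0, 0.0]
[15.1, -8.3, 4.8] [0.2, -0.0, 0.0]
```

>>> move_arm:
  series:
    - {"gripper": 0.2, "translation": [16, -8, 4], "twist": [0.2, 0, 0]}
    - {"gripper": 0.2, "translation": [12, -7, 4], "twist": [0.2, 0, 0]}
    - {"gripper": 0.2, "translation": [6, -4, 4], "twist": [0.2, 0, 0]}
    - {"gripper": 0.2, "translation": [0, 0, 0], "twist": [0, 0, 0]}
    - {"gripper": 0.2, "translation": [0, 0, 0], "twist": [0, 0, 0]}

```text
time: 4.88
tool_pos: [580.3, 154.3, 132.7]
tcp_rot: [179.6, -0.2, 81.4]
ft_force: [0.2, -0.7, -1.0]
finger_gap: 35.3
```

```bash
python3 plan.py 576 159 62 81 12; python3 wrist.py pics/w2.png
```

```text
t4.9 [580.3 154.3 132.7] [179.6  -0.2  81.4] gap35.3 F [ 0.2 -0.7 -1. ] dist71.0 n 6
[0.6, -0.9, 11.8] [0.1, -0.0, 0.1]
[0.6, -0.9, 11.8] [0.1, -0.0, 0.1]
[0.6, -0.9, 11.8] [0.1, -0.0, 0.1]
[0.6, -0.9, 11.8] [0.1, -0.0, 0.1]
[0.6, -0.9, 11.8] [0.1, -0.0, 0.1]
[0.7, -0.8, 11.8] [0.1, -0.0, 0.1]
red [295, 163, 38, 37, 1083] z4 [578.1 159.7] z70 [581.3 175.9]
red [280, 232, 80, 79, 4966] z4 [569.6  66.1] z70 [574.8 105. ]
yellow [295, 24, 40, 38, 1174] z4 [597.2 282. ] z70 [595.8 268.5]
green [226, 96, 36, 36, 1019] z4 [526.4 230.5] z70 [542.1 229.5]
green [191, 358, 19, 23, 176] z4 [383.7 -75.5] z70 [434.   -2.2]
blue [295, 94, 39, 38, 1125] z4 [587.6 220.9] z70 [588.5 222.2]
```

View pics/w2.png

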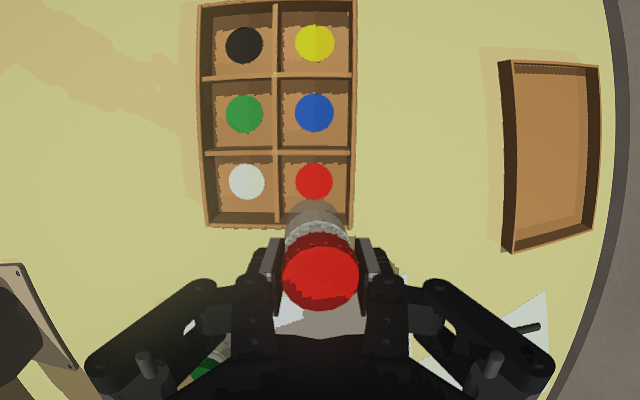

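The wrist view shows the red jar held upright at (320,272), with the stickers at red (314,181), blue (314,113), green (244,114) and yellow (315,43). All four match the earlier estimates within 2 mm.

>>> move_arm:
  series:
    - {"gripper": 0.2, "translation": [1.5, -2, 14], "twist": [0.1, 0, 0]}
    - {"gripper": 0.2, "translation": [1.5, -1, 14], "twist": [0.1, 0, 0]}
    - {"gripper": 0.2, "translation": [1, -0.5, 14], "twist": [0, 0, 0]}
    - {"gripper": 0.2, "translation": [0, 0, 12], "twist": [0, 0, 0]}
    - {"gripper": 0.2, "translation": [0, 0, 8], "twist": [0, 0, 0]}
    - {"gripper": 0.2, "translation": [0, 0, 2], "twist": [0, 0, 0]}
    - {"gripper": 0.2, "translation": [0, 0, 0], "twist": [0, 0, 0]}

```text
time: 5.52
tool_pos: [577.2, 153.9, 60.3]
tcp_rot: [180.0, -0.1, 81.1]
ft_force: [0.3, 0.1, -1.3]
finger_gap: 35.6
```

```bash
python3 plan.py 577 158.5 51 81 12
```

```text
t5.5 [577.2 153.9  60.3] [ 1.80e+02 -1.00e-01  8.11e+01] gap35.6 F [ 0.3  0.1 -1.3] dist10.4 n 1
[4.5, -0.9, 9.3] [0.0, -0.1, 0.1]
```

>>> move_arm:
  series:
    - {"gripper": 0.2, "translation": [4, 0, 5], "twist": [0, 0, 0]}
    - {"gripper": 0.2, "translation": [1.5, 0, 3], "twist": [0, 0, 0]}
    - {"gripper": 0.2, "translation": [0, 0, 2], "twist": [0, 0, 0]}
    - {"gripper": 0.2, "translation": [0, 0, 1], "twist": [0, 0, 0]}
    - {"gripper": 0.2, "translation": [0, 0, 1], "twist": [0, 0, 0]}

```text
time: 5.93
tool_pos: [579.4, 160.4, 50.3]
tcp_rot: [179.9, -0.1, 81.1]
ft_force: [-3.3, -1.1, 5.8]
finger_gap: 35.5
```

```bash
python3 plan.py 577 158.5 50.5 81 12
```

```text
t5.9 [579.4 160.4  50.3] [ 1.799e+02 -1.000e-01  8.110e+01] gap35.5 F [-3.3 -1.1  5.8] dist3.1 n 1
[-2.3, -2.1, -0.2] [0.1, -0.1, 0.1]
```

>>> move_arm:
  series:
    - {"gripper": 0.46, "translation": [0, 0, 0], "twist": [0, 0, 0]}
    - {"gripper": 0.52, "translation": [0, 0, 0], "twist": [0, 0, 0]}
    - {"gripper": 0.6, "translation": [0, 0, 0], "twist": [0, 0, 0]}
    - {"gripper": 0.6, "translation": [0, 0, 0], "twist": [0, 0, 0]}
    - {"gripper": 0.6, "translation": [0, 0, -6], "twist": [0, 0, 0]}
    - {"gripper": 0.6, "translation": [0, 0, -15], "twist": [0, 0, 0]}
    - {"gripper": 0.6, "translation": [0, 0, -25], "twist": [0, 0, 0]}
    - {"gripper": 1, "translation": [0, 0, -25], "twist": [0, 0, 0]}

```text
time: 6.6
tool_pos: [576.1, 160.0, 119.1]
tcp_rot: [-179.7, 0.0, 81.1]
ft_force: [-0.2, -0.5, 1.1]
finger_gap: 62.1
```

```bash
python3 plan.py 563.5 -161.5 145 81 30; python3 wrist.py
```

```text
t6.6 [576.1 160.  119.1] [-179.7    0.    81.1] gap62.1 F [-0.2 -0.5  1.1] dist322.8 n 11
[-29.1, 3.4, -2.4] [-0.0, 0.0, 0.0]
[-29.1, 3.4, -2.4] [-0.0, 0.0, 0.0]
[-29.1, 3.4, -2.4] [-0.0, 0.0, 0.0]
[-29.1, 3.4, -2.4] [-0.0, 0.0, 0.0]
[-29.1, 3.4, -2.4] [-0.0, 0.0, 0.0]
[-29.1, 3.4, -2.4] [-0.0, 0.0, 0.0]
[-29.1, 3.4, -2.4] [-0.0, 0.0, 0.0]
[-29.1, 3.4, -2.4] [-0.0, 0.0, 0.0]
[-29.1, 3.4, -2.4] [-0.0, 0.0, 0.0]
[-29.0, 3.4, -2.4] [-0.0, 0.0, 0.0]
[-29.0, 3.4, -2.4] [-0.0, 0.0, 0.0]
red [308, 172, 33, 21, 138] z4 [585.8 169.2] z70 [586.7 185.3]
red [290, 190, 56, 56, 2406] z4 [571.4 134.6] z70 [576.  159.6]
yellow [301, 25, 41, 40, 1297] z4 [597.2 282. ] z70 [595.2 269.3]
green [229, 100, 37, 39, 1127] z4 [526.3 230.5] z70 [542.4 231. ]
blue [301, 99, 41, 40, 1255] z4 [587.6 220.8] z70 [588.  223.8]
```

Red stands at (576,160), within 2 mm of its sticker. Next is yellow.

>>> move_arm:
  series:
    - {"gripper": 1, "translation": [-20, 2, -10], "twist": [0, 0, 0]}
    - {"gripper": 1, "translation": [-36, 4, -10], "twist": [0, 0, 0]}
    - {"gripper": 1, "translation": [-40, 4.5, -6], "twist": [0, 0, 0]}
    - {"gripper": 1, "translation": [-40, 4.5, 0], "twist": [0, 0, 0]}
    - {"gripper": 1, "translation": [-40, 4.5, 0], "twist": [0, 0, 0]}
    - {"gripper": 1, "translation": [-40, 4.5, 0], "twist": [0, 0, 0]}
    - {"gripper": 1, "translation": [-40, 4.5, 0], "twist": [0, 0, 0]}
    - {"gripper": 1, "translation": [-30, 4, 0], "twist": [0, 0, 0]}

```text
time: 7.32
tool_pos: [572.3, -130.8, 162.4]
tcp_rot: [178.9, -0.3, 81.8]
ft_force: [0.6, 0.2, -0.4]
finger_gap: 85.2
```

```bash
python3 plan.py 563.5 -161.5 110 81 20
```

```text
t7.3 [ 572.3 -130.8  162.4] [178.9  -0.3  81.8] gap85.2 F [ 0.6  0.2 -0.4] dist61.4 n 4
[-8.0, -1.3, 13.0] [0.3, -0.1, 0.2]
[-8.0, -1.2, 13.1] [0.3, -0.1, 0.2]
[-8.0, -1.2, 13.1] [0.3, -0.1, 0.2]
[-7.9, -1.1, 13.1] [0.3, -0.1, 0.2]
```

>>> move_arm:
  series:
    - {"gripper": 1, "translation": [-14, -1, 12], "twist": [0.5, 0, 0]}
    - {"gripper": 1, "translation": [-8, -1, 14], "twist": [0.4, 0, 0]}
    - {"gripper": 1, "translation": [-1, -1, 12], "twist": [0.2, 0, 0]}
    - {"gripper": 1, "translation": [0, 0, 6], "twist": [0, 0, 0]}
    - {"gripper": 1, "translation": [0, 0, 0], "twist": [0, 0, 0]}
    - {"gripper": 1, "translation": [0, 0, 0], "twist": [0, 0, 0]}

```text
time: 7.82
tool_pos: [566.2, -159.8, 116.9]
tcp_rot: [179.9, -0.2, 81.4]
ft_force: [0.6, 0.7, 0.3]
finger_gap: 85.5
```

```bash
python3 wrist.py;python3 plan.py 564 -161.5 44 81 14
```

```text
yellow [290, 190, 55, 52, 2141] z4 [ 562.1 -182. ] z70 [ 566.2 -157.8]
green [90, 27, 35, 46, 1231] z4 [387.5  11.5] z70 [436.5 -14.1]
t7.9 [ 566.1 -159.6  116.9] [179.9  -0.2  81.4] gap85.4 F [-1.   0.2  0.1] dist73.0 n 6
[-0.4, -0.3, 12.1] [0.0, -0.0, 0.1]
[-0.4, -0.3, 12.1] [0.0, -0.0, 0.1]
[-0.4, -0.3, 12.1] [0.0, -0.0, 0.1]
[-0.4, -0.3, 12.1] [0.0, -0.0, 0.1]
[-0.4, -0.3, 12.1] [0.0, -0.0, 0.1]
[-0.4, -0.3, 12.1] [0.0, -0.0, 0.1]
```

>>> move_arm:
  series:
    - {"gripper": 1, "translation": [-0.5, -0.5, 15], "twist": [0, 0, 0]}
    - {"gripper": 1, "translation": [0, -0.5, 15], "twist": [0, 0, 0]}
    - {"gripper": 1, "translation": [0, -0.5, 15], "twist": [0, 0, 0]}
    - {"gripper": 1, "translation": [0, 0, 15], "twist": [0, 0, 0]}
    - {"gripper": 1, "translation": [0, 0, 10], "twist": [0, 0, 0]}
    - {"gripper": 1, "translation": [0, 0, 3], "twist": [0, 0, 0]}
    - {"gripper": 1, "translation": [0, 0, 0], "twist": [0, 0, 0]}

```text
time: 8.45
tool_pos: [570.1, -152.6, 46.4]
tcp_rot: [179.4, -0.2, 82.1]
ft_force: [-0.2, 0.9, 0.1]
finger_gap: 85.3
```

```bash
python3 plan.py 564.5 -160 44 81 14;python3 wrist.py
```

```text
t8.4 [ 570.1 -152.6   46.4] [179.4  -0.2  82.1] gap85.3 F [-0.2  0.9  0.1] dist9.5 n 1
[-8.1, -4.5, 2.3] [0.6, -0.2, 1.1]
yellow [272, 248, 78, 69, 3789] z4 [ 559.5 -198.8] z70 [ 566.7 -156.7]
green [15, 18, 36, 63, 1664] z4 [358.3  22.2] z70 [437.  -14.3]
```

>>> move_arm:
  series:
    - {"gripper": 1, "translation": [-4, -3, 1], "twist": [0.5, 0, 0.8]}
    - {"gripper": 1, "translation": [-2, -1.5, 0], "twist": [0.1, 0, 0.2]}
    - {"gripper": 1, "translation": [0, 0, 0], "twist": [0, 0, 0]}
    - {"gripper": 1, "translation": [0, 0, 0], "twist": [0, 0, 0]}

```text
time: 8.83
tool_pos: [566.5, -159.0, 49.1]
tcp_rot: [179.8, -0.2, 81.0]
ft_force: [-0.2, -0.4, -0.8]
finger_gap: 85.8
```

```bash
python3 plan.py 564.5 -159.5 44 81 14
```

```text
t8.8 [ 566.5 -159.    49.1] [179.8  -0.2  81. ] gap85.8 F [-0.2 -0.4 -0.8] dist5.5 n 1
[-0.8, -1.9, 5.1] [0.2, -0.2, -0.0]
```

>>> move_arm:
  series:
    - {"gripper": 1, "translation": [-0.5, -1, 4], "twist": [0, 0, 0]}
    - {"gripper": 0.2, "translation": [0, 0, 1], "twist": [0, 0, 0]}
    - {"gripper": 0.2, "translation": [0, 0, 0], "twist": [0, 0, 0]}
    - {"gripper": 0.2, "translation": [0, 0, 0], "twist": [0, 0, 0]}
    - {"gripper": 0.2, "translation": [0, 0, 0], "twist": [0, 0, 0]}
    - {"gripper": 0.2, "translation": [0, 0, 0], "twist": [0, 0, 0]}
    - {"gripper": 0.2, "translation": [0, 0, 0], "twist": [0, 0, 0]}
    - {"gripper": 0.2, "translation": [0, 0, 0], "twist": [0, 0, 0]}

```text
time: 9.5
tool_pos: [566.0, -160.1, 45.1]
tcp_rot: [179.7, -0.1, 80.9]
ft_force: [0.5, 0.2, 0.3]
finger_gap: 35.1
```

>>> move_arm:
  series:
    - {"gripper": 0.2, "translation": [0, 0, 0], "twist": [0, 0, 0]}

```text
time: 9.58
tool_pos: [566.0, -160.1, 45.1]
tcp_rot: [179.7, -0.1, 80.9]
ft_force: [-0.8, -1.0, 1.4]
finger_gap: 35.1
```

```bash
python3 plan.py 596 281 160 81 30
```

```text
t9.6 [ 566.  -160.1   45.1] [ 1.797e+02 -1.000e-01  8.090e+01] gap35.1 F [-0.8 -1.   1.4] dist456.8 n 16
[27.5, -2.5, -7.1] [0.0, -0.0, -0.0]
[27.5, -2.5, -7.1] [0.0, -0.0, -0.0]
[27.5, -2.5, -7.1] [0.0, -0.0, -0.0]
[27.5, -2.5, -7.1] [0.0, -0.0, -0.0]
[27.5, -2.5, -7.1] [0.0, -0.0, -0.0]
[27.5, -2.5, -7.1] [0.0, -0.0, -0.0]
[27.5, -2.5, -7.2] [0.0, -0.0, -0.0]
[27.5, -2.5, -7.2] [0.0, -0.0, -0.0]
[27.5, -2.5, -7.2] [0.0, -0.0, -0.0]
[27.5, -2.5, -7.2] [0.0, -0.0, -0.0]
[27.5, -2.5, -7.2] [0.0, -0.0, -0.0]
[27.5, -2.5, -7.2] [0.0, -0.0, -0.0]
[27.5, -2.5, -7.2] [0.0, -0.0, -0.0]
[27.5, -2.5, -7.2] [0.0, -0.0, -0.0]
[27.5, -2.5, -7.2] [0.0, -0.0, -0.0]
[27.5, -2.5, -7.2] [0.0, -0.0, -0.0]
```

>>> move_arm:
  series:
    - {"gripper": 0.2, "translation": [0, 0, -12], "twist": [0, 0, 0]}
    - {"gripper": 0.2, "translation": [0, 0, -24], "twist": [0, 0, 0]}
    - {"gripper": 0.2, "translation": [8, -1, -28], "twist": [0, 0, 0]}
    - {"gripper": 0.2, "translation": [18, -1.5, -26], "twist": [0, 0, 0]}
    - {"gripper": 0.2, "translation": [28, -2.5, -16], "twist": [0, 0, 0]}
    - {"gripper": 0.2, "translation": [36, -3, -6], "twist": [0, 0, 0]}
    - {"gripper": 0.2, "translation": [38, -3, 0], "twist": [0, 0, 0]}
    - {"gripper": 0.2, "translation": [38, -3, 0], "twist": [0, 0, 0]}

```text
time: 10.25
tool_pos: [577.8, 4.4, 168.2]
tcp_rot: [179.6, -0.1, 80.3]
ft_force: [0.2, 0.3, -1.2]
finger_gap: 34.9
```

```bash
python3 plan.py 596 281 160 81 35|head -2
```

```text
t10.2 [577.8   4.4 168.2] [ 1.796e+02 -1.000e-01  8.030e+01] gap34.9 F [ 0.2  0.3 -1.2] dist277.3 n 8
[34.5, -3.6, 1.1] [0.0, -0.0, -0.1]
```

>>> move_arm:
  series:
    - {"gripper": 0.2, "translation": [38, -4, 0], "twist": [0, 0, 0]}
    - {"gripper": 0.2, "translation": [38, -4, 0], "twist": [0, 0, 0]}
    - {"gripper": 0.2, "translation": [38, -4, 0], "twist": [0, 0, 0]}
    - {"gripper": 0.2, "translation": [38, -4, 0], "twist": [0, 0, 0]}
    - {"gripper": 0.2, "translation": [38, -4, 0], "twist": [0, 0, 0]}
    - {"gripper": 0.2, "translation": [30, -4, 0], "twist": [0, 0, 0]}
    - {"gripper": 0.2, "translation": [22, -2, 0], "twist": [0, 0, 0]}
    - {"gripper": 0.2, "translation": [12, -1, 2], "twist": [0, 0, 0]}

```text
time: 10.92
tool_pos: [594.2, 278.2, 178.3]
tcp_rot: [179.0, -0.5, 80.5]
ft_force: [-0.5, -0.6, -0.5]
finger_gap: 35.1
```

```bash
python3 plan.py 596 281 125 81 35|head -4
```

```text
t10.9 [594.2 278.2 178.3] [179.   -0.5  80.5] gap35.1 F [-0.5 -0.6 -0.5] dist53.4 n 2
[1.3, 0.2, 26.7] [0.5, -0.2, -0.3]
[1.4, 0.4, 26.7] [0.5, -0.2, -0.3]
```

>>> move_arm:
  series:
    - {"gripper": 0.2, "translation": [-3, 1, 10], "twist": [0.3, -0.1, -0.2]}
    - {"gripper": 0.2, "translation": [-1, 1, 20], "twist": [0.3, -0.1, -0.2]}
    - {"gripper": 0.2, "translation": [0, 0, 24], "twist": [0.2, -0.1, -0.1]}
    - {"gripper": 0.2, "translation": [0, 0, 24], "twist": [0, 0, 0]}
    - {"gripper": 0.2, "translation": [0, 0, 18], "twist": [0, 0, 0]}
    - {"gripper": 0.2, "translation": [0, 0, 10], "twist": [0, 0, 0]}
    - {"gripper": 0.2, "translation": [0, 0, 2], "twist": [0, 0, 0]}
    - {"gripper": 0.2, "translation": [0, 0, 0], "twist": [0, 0, 0]}

```text
time: 11.58
tool_pos: [597.9, 270.5, 67.6]
tcp_rot: [179.7, -0.1, 81.1]
ft_force: [-0.5, 0.5, -1.0]
finger_gap: 34.9
```

```bash
python3 plan.py 596 281 49 81 35|head -4
```

```text
t11.6 [597.9 270.5  67.6] [ 1.797e+02 -1.000e-01  8.110e+01] gap34.9 F [-0.5  0.5 -1. ] dist21.5 n 1
[10.0, -3.6, 18.6] [0.3, -0.1, 0.1]
```

>>> move_arm:
  series:
    - {"gripper": 0.2, "translation": [5, -1, -1], "twist": [0.1, 0, 0]}
    - {"gripper": 0.2, "translation": [4, -1, 0], "twist": [0.1, 0, 0]}
    - {"gripper": 0.2, "translation": [1, 0, 3], "twist": [0, 0, 0]}
    - {"gripper": 0.2, "translation": [0, 0, 5], "twist": [0, 0, 0]}
    - {"gripper": 0.2, "translation": [0, 0, 3], "twist": [0, 0, 0]}
    - {"gripper": 0.2, "translation": [0, 0, 1], "twist": [0, 0, 0]}

```text
time: 12.08
tool_pos: [601.4, 282.2, 62.4]
tcp_rot: [179.5, -0.3, 81.1]
ft_force: [-0.3, -0.0, -1.1]
finger_gap: 34.9
```

```bash
python3 plan.py 596 281 49 81 35|head -4
```

```text
t12.1 [601.4 282.2  62.4] [179.5  -0.3  81.1] gap34.9 F [-0.3 -0.  -1.1] dist14.5 n 1
[-2.1, -5.3, 13.3] [0.5, -0.3, 0.1]
```

>>> move_arm:
  series:
    - {"gripper": 0.2, "translation": [-1, -3, 5], "twist": [0.3, -0.1, 0]}
    - {"gripper": 0.2, "translation": [-0.5, -2, 5], "twist": [0.2, -0.1, 0]}
    - {"gripper": 0.2, "translation": [0, 0, 3], "twist": [0, 0, 0]}
    - {"gripper": 0.2, "translation": [0, 0, 2], "twist": [0, 0, 0]}
    - {"gripper": 0.2, "translation": [0, 0, 1], "twist": [0, 0, 0]}

```text
time: 12.5
tool_pos: [596.1, 282.6, 48.7]
tcp_rot: [-180.0, -0.2, 81.1]
ft_force: [-4.1, -2.3, 8.2]
finger_gap: 34.9
```

```bash
python3 plan.py 596 281 49 81 35|head -4
```

```text
t12.5 [596.1 282.6  48.7] [-180.    -0.2   81.1] gap34.9 F [-4.1 -2.3  8.2] dist1.6 n 1
[-1.6, 0.1, -0.3] [-0.0, -0.2, 0.1]
```

>>> move_arm:
  series:
    - {"gripper": 0.46, "translation": [0, 0, 0], "twist": [0, 0, 0]}
    - {"gripper": 0.52, "translation": [0, 0, 0], "twist": [0, 0, 0]}
    - {"gripper": 0.6, "translation": [0, 0, 0], "twist": [0, 0, 0]}
    - {"gripper": 0.6, "translation": [0, 0, 0], "twist": [0, 0, 0]}
    - {"gripper": 0.6, "translation": [0, 0, -6], "twist": [0, 0, 0]}
    - {"gripper": 0.6, "translation": [0, 0, -18], "twist": [0, 0, 0]}
    - {"gripper": 0.6, "translation": [0, 0, -30], "twist": [0, 0, 0]}
    - {"gripper": 1, "translation": [0, 0, -30], "twist": [0, 0, 0]}

```text
time: 13.17
tool_pos: [589.8, 279.7, 124.6]
tcp_rot: [-179.1, 0.3, 81.1]
ft_force: [0.1, -0.4, 0.3]
finger_gap: 61.8
```

```bash
python3 wrist.py|grep yellow; python3 plan.py 434 -320 160 81 40|head -3
```

```text
yellow [300, 178, 55, 56, 2328] z4 [593.6 261.8] z70 [596.4 284.6]
t13.2 [593.2 281.  132.6] [-1.796e+02  1.000e-01  8.110e+01] gap68.9 F [2.8 2.5 5.2] dist622.4 n 16
[-38.7, -4.0, -1.6] [-0.0, 0.0, 0.0]
[-38.7, -4.0, -1.7] [-0.0, 0.0, 0.0]
```

Yellow is placed within about 3 mm of its sticker. Next is blue.

>>> move_arm:
  series:
    - {"gripper": 1, "translation": [-15, -2, -12], "twist": [0, 0, 0]}
    - {"gripper": 1, "translation": [-32, -4, -12], "twist": [0, 0, 0]}
    - {"gripper": 1, "translation": [-40, -4, -6], "twist": [0, 0, 0]}
    - {"gripper": 1, "translation": [-40, -4, 0], "twist": [0, 0, 0]}
    - {"gripper": 1, "translation": [-40, -4, 0], "twist": [0, 0, 0]}
    - {"gripper": 1, "translation": [-40, -4, 0], "twist": [0, 0, 0]}
    - {"gripper": 1, "translation": [-40, -4, 0], "twist": [0, 0, 0]}
    - {"gripper": 1, "translation": [-40, -4, 0], "twist": [0, 0, 0]}

```text
time: 13.88
tool_pos: [522.4, 0.9, 172.0]
tcp_rot: [179.5, -0.4, 81.8]
ft_force: [0.9, -0.2, -0.2]
finger_gap: 85.3
```

```bash
python3 plan.py 434 -320 160 81 40|head -3
```

```text
t13.9 [522.4   0.9 172. ] [179.5  -0.4  81.8] gap85.3 F [ 0.9 -0.2 -0.2] dist333.0 n 9
[-36.7, -4.6, 1.0] [0.1, -0.0, 0.1]
[-36.7, -4.6, 1.1] [0.1, -0.0, 0.1]
```

>>> move_arm:
  series:
    - {"gripper": 1, "translation": [-40, -5, 0], "twist": [0.1, 0, 0.1]}
    - {"gripper": 1, "translation": [-40, -5, 0], "twist": [0.1, 0, 0.1]}
    - {"gripper": 1, "translation": [-40, -5, 0], "twist": [0.1, 0, 0.1]}
    - {"gripper": 1, "translation": [-40, -5, 0], "twist": [0.1, 0, 0.1]}
    - {"gripper": 1, "translation": [-40, -5, 2], "twist": [0.1, 0, 0.1]}
    - {"gripper": 1, "translation": [-40, -5, 2], "twist": [0.1, 0, 0]}
    - {"gripper": 1, "translation": [-36, -5, 2], "twist": [0, 0, 0]}
    - {"gripper": 1, "translation": [-22, -3, 2], "twist": [0, 0, 0]}

```text
time: 14.55
tool_pos: [435.5, -302.1, 167.0]
tcp_rot: [179.5, -0.1, 81.2]
ft_force: [0.6, 0.2, -0.4]
finger_gap: 85.3
```

```bash
python3 plan.py 434 -320 115 81 40|head -3
```

```text
t14.6 [ 435.5 -302.1  167. ] [ 1.795e+02 -1.000e-01  8.120e+01] gap85.3 F [ 0.6  0.2 -0.4] dist55.0 n 2
[-9.0, 0.4, 26.0] [0.2, -0.1, 0.1]
[-9.0, 0.6, 26.0] [0.2, -0.1, 0.1]
```

>>> move_arm:
  series:
    - {"gripper": 1, "translation": [-8, 1, 10], "twist": [0.2, 0, 0]}
    - {"gripper": 1, "translation": [-4, 1, 14], "twist": [0.1, 0, 0]}
    - {"gripper": 1, "translation": [-1, 0, 14], "twist": [0, 0, 0]}
    - {"gripper": 1, "translation": [0, 0, 8], "twist": [0, 0, 0]}
    - {"gripper": 1, "translation": [0, 0, 0], "twist": [0, 0, 0]}
    - {"gripper": 1, "translation": [0, 0, 0], "twist": [0, 0, 0]}

```text
time: 15.05
tool_pos: [434.3, -320.6, 118.9]
tcp_rot: [179.8, -0.0, 80.7]
ft_force: [1.2, 0.3, -0.0]
finger_gap: 85.7
```

```bash
python3 plan.py 434 -320 44 81 14|head -3; python3 wrist.py
```

```text
t15.1 [ 434.3 -320.6  118.9] [179.8  -0.   80.7] gap85.7 F [ 1.2  0.3 -0. ] dist74.9 n 6
[0.1, -0.1, 12.5] [0.0, -0.0, -0.0]
[0.1, -0.1, 12.5] [0.0, -0.0, -0.0]
blue [293, 184, 53, 55, 2159] z4 [ 432.8 -340.6] z70 [ 436.3 -317. ]
```

>>> move_arm:
  series:
    - {"gripper": 1, "translation": [0, -0.5, 14], "twist": [0, 0, 0]}
    - {"gripper": 1, "translation": [-0.5, -0.5, 15], "twist": [0, 0, 0]}
    - {"gripper": 1, "translation": [-0.5, -0.5, 15], "twist": [0, 0, 0]}
    - {"gripper": 1, "translation": [-0.5, -0.5, 15], "twist": [0, 0, 0]}
    - {"gripper": 1, "translation": [-0.5, -0.5, 10], "twist": [0, 0, 0]}
    - {"gripper": 1, "translation": [-0.5, 0, 4], "twist": [0, 0, 0]}
    - {"gripper": 1, "translation": [0, 0, 1], "twist": [0, 0, 0]}

```text
time: 15.68
tool_pos: [438.0, -322.1, 49.6]
tcp_rot: [179.2, 0.3, 81.1]
ft_force: [-0.6, 0.3, -0.9]
finger_gap: 85.3
```

```bash
python3 plan.py 434.5 -319 44 81 14|head -3; python3 wrist.py
```

```text
t15.7 [ 438.  -322.1   49.6] [179.2   0.3  81.1] gap85.3 F [-0.6  0.3 -0.9] dist7.3 n 1
[2.6, -4.0, 5.5] [0.8, 0.3, 0.1]
blue [273, 219, 78, 78, 4272] z4 [ 430.1 -352.8] z70 [ 436.5 -316.4]
```

>>> move_arm:
  series:
    - {"gripper": 1, "translation": [2, -2, 4], "twist": [0.5, 0.2, 0]}
    - {"gripper": 1, "translation": [1, -1, 2], "twist": [0.2, 0.1, 0]}
    - {"gripper": 0.2, "translation": [0, 0, 0], "twist": [0, 0, 0]}
    - {"gripper": 0.2, "translation": [0, 0, 0], "twist": [0, 0, 0]}
    - {"gripper": 0.2, "translation": [0, 0, 0], "twist": [0, 0, 0]}
    - {"gripper": 0.2, "translation": [0, 0, 0], "twist": [0, 0, 0]}
    - {"gripper": 0.2, "translation": [0, 0, 0], "twist": [0, 0, 0]}
    - {"gripper": 0.2, "translation": [0, 0, 0], "twist": [0, 0, 0]}

```text
time: 16.4
tool_pos: [437.5, -320.0, 47.2]
tcp_rot: [179.7, 0.1, 81.1]
ft_force: [0.1, 1.4, -1.0]
finger_gap: 35.4
```

>>> move_arm:
  series:
    - {"gripper": 0.2, "translation": [0, 0, 0], "twist": [0, 0, 0]}
    - {"gripper": 0.2, "translation": [0, 0, 0], "twist": [0, 0, 0]}

```text
time: 16.57
tool_pos: [437.4, -320.0, 47.1]
tcp_rot: [179.7, 0.1, 81.1]
ft_force: [-0.1, 0.3, -1.1]
finger_gap: 34.9
```

```bash
python3 plan.py 586.5 220 180 81 36|head -3
```

```text
t16.6 [ 437.4 -320.    47.1] [1.797e+02 1.000e-01 8.110e+01] gap34.9 F [-0.1  0.3 -1.1] dist575.8 n 16
[34.8, 4.0, -8.3] [0.0, 0.0, 0.0]
[34.8, 4.0, -8.3] [0.0, 0.0, 0.0]
```

>>> move_arm:
  series:
    - {"gripper": 0.2, "translation": [0, 0, -12], "twist": [0, 0, 0]}
    - {"gripper": 0.2, "translation": [0, 0, -24], "twist": [0, 0, 0]}
    - {"gripper": 0.2, "translation": [8, 1, -30], "twist": [0, 0, 0]}
    - {"gripper": 0.2, "translation": [18, 2, -28], "twist": [0, 0, 0]}
    - {"gripper": 0.2, "translation": [28, 3, -16], "twist": [0, 0, 0]}
    - {"gripper": 0.2, "translation": [36, 4, -6], "twist": [0, 0, 0]}
    - {"gripper": 0.2, "translation": [38, 4.5, 0], "twist": [0, 0, 0]}
    - {"gripper": 0.2, "translation": [38, 4.5, 0], "twist": [0, 0, 0]}

```text
time: 17.23
tool_pos: [480.7, -159.3, 174.4]
tcp_rot: [179.6, 0.1, 80.4]
ft_force: [1.3, 0.0, -1.7]
finger_gap: 35.1
```

>>> move_arm:
  series:
    - {"gripper": 0.2, "translation": [38, 4.5, 0], "twist": [0, 0, 0]}
    - {"gripper": 0.2, "translation": [38, 4.5, 0], "twist": [0, 0, 0]}
    - {"gripper": 0.2, "translation": [38, 4.5, 0], "twist": [0, 0, 0]}
    - {"gripper": 0.2, "translation": [38, 4.5, 0], "twist": [0, 0, 0]}

```text
time: 17.57
tool_pos: [525.7, -5.9, 180.7]
tcp_rot: [179.2, 0.2, 80.3]
ft_force: [1.3, -0.2, -0.8]
finger_gap: 35.0
```

```bash
python3 plan.py 586.5 220 165 81 36|head -3
```

```text
t17.6 [525.7  -5.9 180.7] [179.2   0.2  80.3] gap35.0 F [ 1.3 -0.2 -0.8] dist234.4 n 7
[33.3, 3.1, 2.2] [0.1, 0.0, -0.1]
[33.3, 3.2, 2.2] [0.1, 0.0, -0.1]
```

>>> move_arm:
  series:
    - {"gripper": 0.2, "translation": [38, 3, 1], "twist": [0.1, 0, -0.1]}
    - {"gripper": 0.2, "translation": [38, 3, 1], "twist": [0.1, 0, -0.1]}
    - {"gripper": 0.2, "translation": [38, 3, 1], "twist": [0.1, 0, -0.1]}
    - {"gripper": 0.2, "translation": [36, 3, 1], "twist": [0.1, 0, -0.1]}
    - {"gripper": 0.2, "translation": [28, 2, 1], "twist": [0.1, 0, 0]}
    - {"gripper": 0.2, "translation": [18, 2, 1], "twist": [0, 0, 0]}
    - {"gripper": 0.2, "translation": [8, 1, 1], "twist": [0, 0, 0]}
    - {"gripper": 0.2, "translation": [0, 0, 0], "twist": [0, 0, 0]}

```text
time: 18.23
tool_pos: [577.5, 212.1, 181.9]
tcp_rot: [179.3, -0.1, 81.2]
ft_force: [0.8, 0.1, -1.2]
finger_gap: 34.9
```

```bash
python3 plan.py 586.5 220 125 81 36|head -3
```

```text
t18.2 [577.5 212.1 181.9] [ 1.793e+02 -1.000e-01  8.120e+01] gap34.9 F [ 0.8  0.1 -1.2] dist58.1 n 2
[4.5, 3.5, 28.5] [0.4, -0.0, 0.1]
[4.6, 3.7, 28.5] [0.4, -0.0, 0.1]
```

>>> move_arm:
  series:
    - {"gripper": 0.2, "translation": [4, 3, 10], "twist": [0.4, 0, 0]}
    - {"gripper": 0.2, "translation": [4, 3, 18], "twist": [0.3, 0, 0]}
    - {"gripper": 0.2, "translation": [2, 1, 18], "twist": [0.1, 0, 0]}
    - {"gripper": 0.2, "translation": [0, 0, 12], "twist": [0, 0, 0]}
    - {"gripper": 0.2, "translation": [0, 0, 4], "twist": [0, 0, 0]}
    - {"gripper": 0.2, "translation": [0, 0, 0], "twist": [0, 0, 0]}

```text
time: 18.73
tool_pos: [587.6, 215.3, 122.1]
tcp_rot: [179.9, -0.0, 81.1]
ft_force: [-0.8, 0.3, -1.6]
finger_gap: 35.4
```

```bash
python3 plan.py 586.5 220 51 81 36|head -3
```

```text
t18.7 [587.6 215.3 122.1] [179.9  -0.   81.1] gap35.4 F [-0.8  0.3 -1.6] dist71.2 n 2
[2.2, -1.0, 35.5] [0.1, -0.0, 0.0]
[2.2, -1.0, 35.5] [0.1, -0.0, 0.0]
```

>>> move_arm:
  series:
    - {"gripper": 0.2, "translation": [3, -0.5, 10], "twist": [0, 0, 0]}
    - {"gripper": 0.2, "translation": [2, -0.5, 14], "twist": [0, 0, 0]}
    - {"gripper": 0.2, "translation": [1, -0.5, 12], "twist": [0, 0, 0]}
    - {"gripper": 0.2, "translation": [0.5, -0.5, 8], "twist": [0, 0, 0]}
    - {"gripper": 0.2, "translation": [0, 0, 4], "twist": [0, 0, 0]}
    - {"gripper": 0.2, "translation": [0, 0, 1], "twist": [0, 0, 0]}

```text
time: 19.23
tool_pos: [587.6, 221.1, 70.9]
tcp_rot: [179.7, -0.1, 81.0]
ft_force: [0.1, -0.3, -0.9]
finger_gap: 34.9
```

```bash
python3 plan.py 586.5 220 51 81 36|head -3
```

```text
t19.2 [587.6 221.1  70.9] [ 1.797e+02 -1.000e-01  8.100e+01] gap34.9 F [ 0.1 -0.3 -0.9] dist19.9 n 1
[-1.2, -1.0, 19.8] [0.3, -0.1, -0.0]
```

>>> move_arm:
  series:
    - {"gripper": 0.2, "translation": [0, -1, 7], "twist": [0.1, 0, 0]}
    - {"gripper": 0.2, "translation": [0, -0.5, 7], "twist": [0.1, 0, 0]}
    - {"gripper": 0.2, "translation": [0, 0, 4], "twist": [0, 0, 0]}
    - {"gripper": 0.2, "translation": [0, 0, 3], "twist": [0, 0, 0]}
    - {"gripper": 0.2, "translation": [0, 0, 2], "twist": [0, 0, 0]}
    - {"gripper": 0.2, "translation": [0, 0, 1], "twist": [0, 0, 0]}

```text
time: 19.73
tool_pos: [586.9, 223.4, 50.8]
tcp_rot: [179.9, -0.2, 81.0]
ft_force: [-0.3, -1.3, -1.9]
finger_gap: 35.2
```

```bash
python3 plan.py 586.5 220 51 81 36|head -3
```

```text
t19.7 [586.9 223.4  50.8] [179.9  -0.2  81. ] gap35.2 F [-0.3 -1.3 -1.9] dist3.4 n 1
[-3.4, 0.2, -0.2] [0.1, -0.2, 0.0]
```

>>> move_arm:
  series:
    - {"gripper": 0.2, "translation": [-1.5, 0, 1], "twist": [0, 0, 0]}
    - {"gripper": 0.2, "translation": [0, 0, 1], "twist": [0, 0, 0]}
    - {"gripper": 0.2, "translation": [0, 0, 1], "twist": [0, 0, 0]}

```text
time: 19.98
tool_pos: [587.4, 223.3, 50.5]
tcp_rot: [179.8, -0.4, 81.0]
ft_force: [-6.7, 0.2, 9.7]
finger_gap: 34.8
```

>>> move_arm:
  series:
    - {"gripper": 0.46, "translation": [0, 0, 0], "twist": [0, 0, 0]}
    - {"gripper": 0.52, "translation": [0, 0, 0], "twist": [0, 0, 0]}
    - {"gripper": 0.6, "translation": [0, 0, 0], "twist": [0, 0, 0]}
    - {"gripper": 0.6, "translation": [0, 0, 0], "twist": [0, 0, 0]}
    - {"gripper": 0.6, "translation": [0, 0, -6], "twist": [0, 0, 0]}
    - {"gripper": 0.6, "translation": [0, 0, -18], "twist": [0, 0, 0]}
    - {"gripper": 0.6, "translation": [0, 0, -30], "twist": [0, 0, 0]}
    - {"gripper": 0.6, "translation": [0, 0, -30], "twist": [0, 0, 0]}

```text
time: 20.65
tool_pos: [581.7, 220.3, 127.4]
tcp_rot: [-179.4, 0.0, 81.0]
ft_force: [0.8, -0.7, 0.3]
finger_gap: 51.3
```

```bash
python3 wrist.py pics/w3.png; python3 plan.py 433.5 -14 165 171 40
```

```text
red [317, 233, 27, 20, 109] z4 [587.  168.1] z70 [589.2 198.9]
red [300, 262, 48, 48, 1776] z4 [569.9 117.5] z70 [576.3 160.9]
yellow [297, 89, 58, 58, 2489] z4 [596.5 281. ] z70 [596.3 283.8]
green [240, 169, 35, 34, 947] z4 [526.5 230.6] z70 [543.6 246. ]
blue [299, 179, 52, 54, 2190] z4 [583.9 203.1] z70 [586.8 225.3]
t20.7 [585.3 221.4 135.3] [-179.9   -0.2   81. ] gap51.4 F [2.2 1.6 4.6] dist281.6 n 13
[-19.7, -8.7, -2.3] [0.0, -0.0, -6.9]
[-18.5, -11.0, -2.3] [0.0, -0.0, -6.9]
[-17.0, -13.2, -2.3] [0.0, -0.0, -6.9]
[-15.3, -15.1, -2.3] [0.0, -0.0, -6.9]
[-13.4, -16.9, -2.3] [0.0, -0.0, -6.9]
[-11.3, -18.4, -2.3] [0.0, -0.0, -6.9]
[-9.0, -19.6, -2.3] [0.0, -0.0, -6.9]
[-6.6, -20.5, -2.3] [0.0, -0.0, -6.9]
[-4.0, -21.2, -2.3] [0.0, -0.0, -6.9]
[-1.5, -21.5, -2.3] [0.0, -0.0, -6.9]
[1.1, -21.5, -2.3] [0.0, -0.0, -6.9]
[3.7, -21.2, -2.3] [0.0, -0.0, -6.9]
[6.3, -20.6, -2.3] [0.0, -0.0, -6.9]
```

View pics/w3.png

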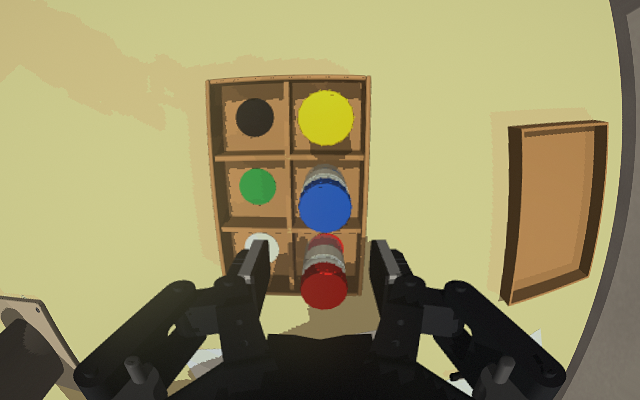

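Yellow, blue and red stand in their cells at px (326,118), (325,205) and (324,286). Green's cell is free at (257,187). Next is green, with the jaws turned 90°.

>>> move_arm:
  series:
    - {"gripper": 0.6, "translation": [-10, -5, -14], "twist": [0, 0, -6.9]}
    - {"gripper": 0.8, "translation": [-18, -11, -12], "twist": [0, 0, -6.9]}
    - {"gripper": 1, "translation": [-17, -13, -4], "twist": [0, 0, -6.9]}
    - {"gripper": 1, "translation": [-15, -15, 0], "twist": [0, 0, -6.9]}
    - {"gripper": 1, "translation": [-13, -17, 0], "twist": [0, 0, -6.9]}
    - {"gripper": 1, "translation": [-11, -18, 0], "twist": [0, 0, -6.9]}
    - {"gripper": 1, "translation": [-9, -20, 0], "twist": [0, 0, -6.9]}
    - {"gripper": 1, "translation": [-7, -21, 0], "twist": [0, 0, -6.9]}

```text
time: 21.37
tool_pos: [500.7, 84.3, 174.6]
tcp_rot: [179.1, 0.4, 138.0]
ft_force: [-0.3, -0.7, 0.3]
finger_gap: 85.7
```

```bash
python3 plan.py 433.5 -14 150 171 40
```

```text
t21.4 [500.7  84.3 174.6] [179.1   0.4 138. ] gap85.7 F [-0.3 -0.7  0.3] dist121.6 n 5
[-3.1, -23.7, 4.6] [0.2, 0.1, -6.6]
[-0.4, -23.9, 4.6] [0.2, 0.1, -6.6]
[2.3, -23.7, 4.7] [0.2, 0.1, -6.6]
[5.0, -23.3, 4.8] [0.2, 0.1, -6.6]
[7.7, -22.6, 4.9] [0.2, 0.1, -6.6]
```

>>> move_arm:
  series:
    - {"gripper": 1, "translation": [-3, -24, 4], "twist": [0.2, 0.1, -6.6]}
    - {"gripper": 1, "translation": [0, -24, 4], "twist": [0.2, 0.1, -6.6]}
    - {"gripper": 1, "translation": [2, -24, 4], "twist": [0.2, 0.1, -6.6]}
    - {"gripper": 1, "translation": [5, -18, 4], "twist": [0.2, 0.1, -6.6]}
    - {"gripper": 1, "translation": [3, -9, 8], "twist": [0.1, 0, -4]}
    - {"gripper": 1, "translation": [0, 0, 8], "twist": [0, 0, 0]}
    - {"gripper": 1, "translation": [0, 0, 4], "twist": [0, 0, 0]}
    - {"gripper": 1, "translation": [0, 0, 0], "twist": [0, 0, 0]}

```text
time: 22.03
tool_pos: [441.7, -5.6, 139.5]
tcp_rot: [-179.8, 0.6, 169.9]
ft_force: [-0.2, -0.4, 0.5]
finger_gap: 84.7
```

```bash
python3 plan.py 433.5 -14 110 171 20;python3 wrist.py|grep green
```

```text
t22.0 [441.7  -5.6 139.5] [-179.8    0.6  169.9] gap84.7 F [-0.2 -0.4  0.5] dist31.8 n 2
[3.4, -4.8, 14.7] [-0.1, 0.3, -0.6]
[3.4, -4.8, 14.8] [-0.1, 0.3, -0.6]
green [285, 177, 48, 31, 1153] z4 [449.5 -18.6] z70 [430.2 -12.4]
green [529, 207, 17, 27, 298] z4 [527.1 235.4] z70 [489.4 181.2]
```

>>> move_arm:
  series:
    - {"gripper": 1, "translation": [4, -4, 8], "twist": [0, 0.3, -0.6]}
    - {"gripper": 1, "translation": [3, -3, 10], "twist": [0, 0.3, -0.4]}
    - {"gripper": 1, "translation": [1, -1, 8], "twist": [0, 0, 0]}
    - {"gripper": 1, "translation": [0, 0, 2], "twist": [0, 0, 0]}
    - {"gripper": 1, "translation": [0, 0, 0], "twist": [0, 0, 0]}

```text
time: 22.5
tool_pos: [433.1, -10.8, 109.4]
tcp_rot: [-179.8, 0.0, 171.0]
ft_force: [-1.3, 0.2, -0.2]
finger_gap: 85.3
```

```bash
python3 plan.py 433.5 -14 44 171 14;python3 wrist.py pics/w4.png|grep green
```

```text
t22.5 [433.1 -10.8 109.4] [-179.8    0.   171. ] gap85.3 F [-1.3  0.2 -0.2] dist65.5 n 5
[-0.2, -0.6, 13.1] [-0.0, 0.0, -0.0]
[-0.2, -0.6, 13.1] [-0.0, 0.0, -0.0]
[-0.2, -0.6, 13.1] [-0.0, 0.0, -0.0]
[-0.2, -0.6, 13.1] [-0.0, 0.0, -0.0]
[-0.2, -0.6, 13.1] [-0.0, 0.0, -0.0]
green [296, 200, 47, 21, 648] z4 [448.1 -14.8] z70 [424.9 -10.7]
green [546, 229, 15, 27, 230] z4 [528.  237.6] z70 [483.6 174.6]
```

View pics/w4.png

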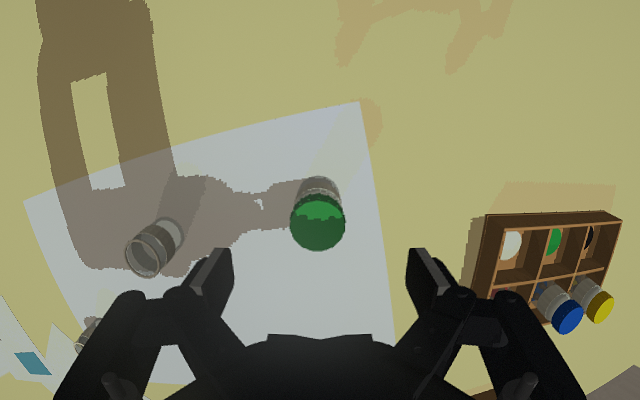

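The green cap is at about (318,222), half in shadow, and centred between the fingers. The empty jar at (150,250) is well clear.

>>> move_arm:
  series:
    - {"gripper": 1, "translation": [0, -0.5, 12], "twist": [0, 0, 0]}
    - {"gripper": 1, "translation": [-0.5, -0.5, 14], "twist": [0, 0, 0]}
    - {"gripper": 1, "translation": [-0.5, -0.5, 14], "twist": [0, 0, 0]}
    - {"gripper": 1, "translation": [-0.5, -0.5, 12], "twist": [0, 0, 0]}
    - {"gripper": 1, "translation": [-0.5, -0.5, 8], "twist": [0, 0, 0]}
    - {"gripper": 1, "translation": [-0.5, 0, 3], "twist": [0, 0, 0]}
    - {"gripper": 1, "translation": [0, 0, 1], "twist": [0, 0, 0]}

```text
time: 23.13
tool_pos: [438.2, -13.8, 45.8]
tcp_rot: [-179.8, 0.3, 170.9]
ft_force: [0.1, -0.4, 0.9]
finger_gap: 85.5
```

```bash
python3 plan.py 433.5 -13 44 171 14
```

```text
t23.1 [438.2 -13.8  45.8] [-179.8    0.3  170.9] gap85.5 F [ 0.1 -0.4  0.9] dist5.1 n 1
[4.8, 0.0, 1.7] [-0.2, 0.3, -0.1]
```

>>> move_arm:
  series:
    - {"gripper": 1, "translation": [3, 0, 1.5], "twist": [0, 0.2, 0]}
    - {"gripper": 1, "translation": [1.5, 0, 1], "twist": [0, 0, 0]}
    - {"gripper": 0.2, "translation": [0, 0, 0], "twist": [0, 0, 0]}
    - {"gripper": 0.2, "translation": [0, 0, 0], "twist": [0, 0, 0]}
    - {"gripper": 0.2, "translation": [0, 0, 0], "twist": [0, 0, 0]}
    - {"gripper": 0.2, "translation": [0, 0, 0], "twist": [0, 0, 0]}
    - {"gripper": 0.2, "translation": [0, 0, 0], "twist": [0, 0, 0]}
    - {"gripper": 0.2, "translation": [0, 0, 0], "twist": [0, 0, 0]}

```text
time: 23.8
tool_pos: [435.6, -13.2, 46.2]
tcp_rot: [-179.8, 0.4, 170.9]
ft_force: [-0.4, -0.1, -1.1]
finger_gap: 34.6
```

>>> move_arm:
  series:
    - {"gripper": 0.2, "translation": [0, 0, 0], "twist": [0, 0, 0]}
    - {"gripper": 0.2, "translation": [0, 0, 0], "twist": [0, 0, 0]}

```text
time: 23.97
tool_pos: [435.5, -13.1, 46.1]
tcp_rot: [-179.8, 0.3, 170.9]
ft_force: [0.1, -0.5, -0.6]
finger_gap: 35.0
```

```bash
python3 plan.py 525 230 150 171 30|head -3
```

```text
t24.0 [435.5 -13.1  46.1] [-179.8    0.3  170.9] gap35.0 F [ 0.1 -0.5 -0.6] dist279.2 n 10
[-5.1, 25.4, -10.4] [-0.0, 0.0, -0.0]
[-5.1, 25.4, -10.4] [-0.0, 0.0, -0.0]
```

>>> move_arm:
  series:
    - {"gripper": 0.2, "translation": [0, 0, -12], "twist": [0, 0, 0]}
    - {"gripper": 0.2, "translation": [0, 0, -24], "twist": [0, 0, 0]}
    - {"gripper": 0.2, "translation": [-2, 8, -28], "twist": [0, 0, 0]}
    - {"gripper": 0.2, "translation": [-4, 18, -22], "twist": [0, 0, 0]}
    - {"gripper": 0.2, "translation": [-5, 28, -12], "twist": [0, 0, 0]}
    - {"gripper": 0.2, "translation": [-6, 32, -4], "twist": [0, 0, 0]}
    - {"gripper": 0.2, "translation": [-6, 32, 0], "twist": [0, 0, 0]}
    - {"gripper": 0.2, "translation": [-6, 30, 0], "twist": [0, 0, 0]}

```text
time: 24.63
tool_pos: [485.9, 129.6, 150.5]
tcp_rot: [-179.8, 0.1, 170.4]
ft_force: [0.6, -0.8, -0.8]
finger_gap: 35.1
```

```bash
python3 plan.py 525 230 150 171 30|head -3
```

```text
t24.6 [485.9 129.6 150.5] [-1.798e+02  1.000e-01  1.704e+02] gap35.1 F [ 0.6 -0.8 -0.8] dist107.7 n 4
[-5.5, 26.4, 0.0] [-0.1, 0.0, -0.1]
[-5.5, 26.4, 0.1] [-0.1, 0.0, -0.1]
```

>>> move_arm:
  series:
    - {"gripper": 0.2, "translation": [-6, 30, 0], "twist": [0, 0, -0.2]}
    - {"gripper": 0.2, "translation": [-5, 26, 0], "twist": [0, 0, -0.2]}
    - {"gripper": 0.2, "translation": [-4, 20, 0], "twist": [0, 0, -0.1]}
    - {"gripper": 0.2, "translation": [-2, 11, 4], "twist": [0, 0, 0]}
    - {"gripper": 0.2, "translation": [0, 4, 6], "twist": [0, 0, 0]}
    - {"gripper": 0.2, "translation": [0, 0, 4], "twist": [0, 0, 0]}
    - {"gripper": 0.2, "translation": [0, 0, 0], "twist": [0, 0, 0]}

```text
time: 25.22
tool_pos: [519.0, 227.4, 134.3]
tcp_rot: [-179.9, 0.1, 171.3]
ft_force: [0.6, -0.6, -0.9]
finger_gap: 34.9
```

```bash
python3 plan.py 525 230 110 171 30|head -3
```

```text
t25.2 [519.  227.4 134.3] [-1.799e+02  1.000e-01  1.713e+02] gap34.9 F [ 0.6 -0.6 -0.9] dist25.2 n 1
[-5.5, 3.6, 24.3] [-0.1, 0.1, 0.3]
```

>>> move_arm:
  series:
    - {"gripper": 0.2, "translation": [-4, 2, 8], "twist": [0, 0, 0]}
    - {"gripper": 0.2, "translation": [-3, 1, 14], "twist": [0, 0, 0]}
    - {"gripper": 0.2, "translation": [-1, 0, 14], "twist": [0, 0, 0]}
    - {"gripper": 0.2, "translation": [0, 0, 12], "twist": [0, 0, 0]}
    - {"gripper": 0.2, "translation": [0, 0, 6], "twist": [0, 0, 0]}
    - {"gripper": 0.2, "translation": [0, 0, 1], "twist": [0, 0, 0]}

```text
time: 25.72
tool_pos: [527.5, 224.3, 72.9]
tcp_rot: [-179.8, -0.0, 171.0]
ft_force: [0.1, -0.5, -0.8]
finger_gap: 34.9
```

```bash
python3 plan.py 525.5 230 50 171 30|head -3
```

```text
t25.7 [527.5 224.3  72.9] [-179.8   -0.   171. ] gap34.9 F [ 0.1 -0.5 -0.8] dist23.7 n 1
[2.8, 5.4, 22.9] [-0.2, -0.0, 0.0]
```

>>> move_arm:
  series:
    - {"gripper": 0.2, "translation": [1.5, 3.5, 4], "twist": [0, 0, 0]}
    - {"gripper": 0.2, "translation": [0.5, 2.5, 6], "twist": [0, 0, 0]}
    - {"gripper": 0.2, "translation": [0, 0.5, 6], "twist": [0, 0, 0]}
    - {"gripper": 0.2, "translation": [0, 0, 4], "twist": [0, 0, 0]}
    - {"gripper": 0.2, "translation": [0, 0, 2], "twist": [0, 0, 0]}

```text
time: 26.13
tool_pos: [526.9, 231.3, 49.7]
tcp_rot: [-179.8, 0.0, 171.0]
ft_force: [-7.2, -2.9, 25.1]
finger_gap: 34.6
```

```bash
python3 plan.py 525.5 230 50 171 30|head -3
```

```text
t26.1 [526.9 231.3  49.7] [-179.8    0.   171. ] gap34.6 F [-7.2 -2.9 25.1] dist2.0 n 1
[1.2, -1.5, -0.3] [-0.2, 0.0, -0.0]
```

Down, with 25 N on it. I'll ease up slightly, then release.

>>> move_arm:
  series:
    - {"gripper": 0.2, "translation": [0, 0, 0], "twist": [0, 0, 0]}
    - {"gripper": 0.46, "translation": [0, 0, 0], "twist": [0, 0, 0]}
    - {"gripper": 0.52, "translation": [0, 0, 0], "twist": [0, 0, 0]}
    - {"gripper": 0.6, "translation": [0, 0, 0], "twist": [0, 0, 0]}
    - {"gripper": 0.6, "translation": [0, 0, 0], "twist": [0, 0, 0]}
    - {"gripper": 0.6, "translation": [0, 0, -6], "twist": [0, 0, 0]}
    - {"gripper": 0.6, "translation": [0, 0, -18], "twist": [0, 0, 0]}
    - {"gripper": 0.6, "translation": [0, 0, -30], "twist": [0, 0, 0]}

```text
time: 26.8
tool_pos: [523.3, 230.5, 99.9]
tcp_rot: [-179.5, -0.4, 171.0]
ft_force: [0.1, -0.1, 0.1]
finger_gap: 51.4
```

>>> move_arm:
  series:
    - {"gripper": 0.6, "translation": [0, 0, -35], "twist": [0, 0, 0]}
    - {"gripper": 0.6, "translation": [20, 0, -35], "twist": [0, 0, 0]}
    - {"gripper": 0.6, "translation": [30, 0, -30], "twist": [0, 0, 0]}
    - {"gripper": 0.6, "translation": [30, 0, -15], "twist": [0, 0, 0]}
    - {"gripper": 0.6, "translation": [15, 0, 0], "twist": [0, 0, 0]}
    - {"gripper": 0.6, "translation": [0, 0, 0], "twist": [0, 0, 0]}
    - {"gripper": 0.6, "translation": [0, 0, 0], "twist": [0, 0, 0]}

```text
time: 27.38
tool_pos: [431.1, 247.5, 232.4]
tcp_rot: [180.0, 0.3, 170.9]
ft_force: [0.1, -0.3, 0.3]
finger_gap: 51.3
```

```bash
python3 - <<'E'
from h import *
from bench import r
s=r.snapshot("top"); im=s["pixels"]
for c in HUE:
    for st,ce in blobs(im,c):
        if st[4]<1500: o,d=ray(s,ce); print(c,st[:4],"z72",plane(o,d,72)[:2].round(1))
a=np.load("pics/top.npy")
w=r.snapshot("side")["pixels"]; b=np.load("pics/side.npy")
f=lambda x:cv2.resize(x,None,fx=2.2,fy=2.2)
cv2.imwrite("pics/fin_top.png",cv2.resize(im[130:270,160:480],None,fx=2.5,fy=2.5)[:,:,::-1])
cv2.imwrite("pics/fin_side.png",w[:,:,::-1])
for nm,A,B,bx in(("top ea",a,im,(425,170,450,192)),("top eb",a,im,(360,216,386,238)),("side ea",b,w,(300,100,322,130)),("side eb",b,w,(340,145,365,178))):
    x0,y0,x1,y1=bx; t=cv2.cvtColor(A[y0:y1,x0:x1],7); g=cv2.cvtColor(B[y0-6:y1+6,x0-6:x1+6],7)
    m=cv2.matchTemplate(g,t,cv2.TM_CCOEFF_NORMED); _,v,_,l=cv2.minMaxLoc(m); print(nm,round(v,2),"shift px",l[0]-6,l[1]-6)
print(r.sense()["tool_pos"].round(1))
E
```

```text
red [235 163  17  16] z72 [573.  158.8]
yellow [184 152  16  17] z72 [593.6 283.8]
green [206 183  13  13] z72 [524.4 230.7]
blue [210 159  14  14] z72 [583.3 223.9]
top ea 1.0 shift px 0 0
top eb 1.0 shift px 0 0
side ea 0.38 shift px -3 -6
side eb -0.17 shift px 6 6
[431.4 247.1 231.2]
```

View pics/fin_side.png

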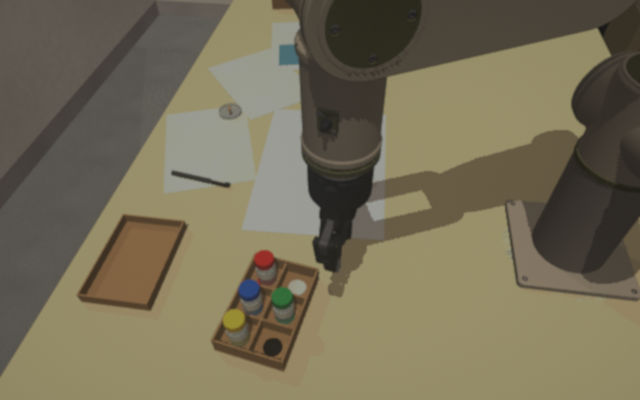

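View pics/fin_top.png

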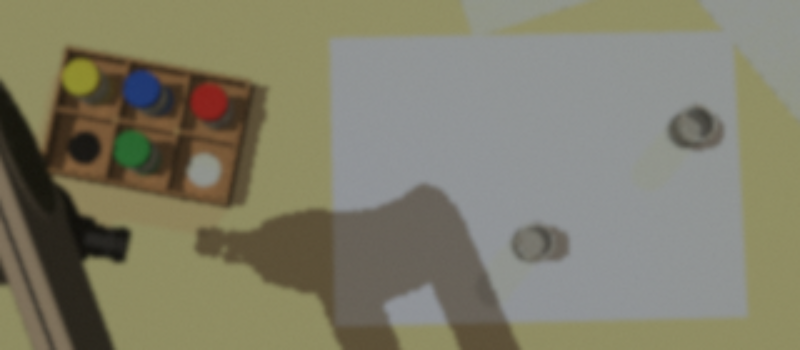

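The side view shows all four jars upright in their matching cells: red (264,262), blue (250,292), green (283,302) and yellow (235,325). In the top view, both empties are unmoved (0 px shift) and the gripper is clear of everything. I'm handing in.

```bash
python3 -c "
from bench import r
print(r.hand_in())"
```

```text
the job is handed in; nothing more can be done
None
```

All four capped jars are standing upright in the cells that match their cap colours, and the job is handed in. It took about 27 s of the 96 s; the hand-in reports no verdict.

**Placement:** I set each jar down until the wrist sensor felt the floor, then released it. In the last top view every cap was within about 5 mm of its sticker's centre (limit 18 mm). Blue was the furthest off, at about 4–5 mm.

**Empty jars:** neither had moved in the top view (0 px shift). The same check from the side camera gave no result, because the arm hid both jars.

**Rough spots:** the arm drifted a few mm on the descents, so I corrected it before gripping or setting down. Green was pressed down with about 25 N for a moment before release, which is below the limits.

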